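# Dry the rinsed mask lens insert in its cradle

### The arm

A 6-joint arm with a two-finger parallel gripper is mounted at the origin on the work surface. World frame = base frame: x ahead of the robot, y to its left, z up, the work surface at z = 0. Lengths are in mm, angles in rad, forces in N, time in s.
With the tool pointing down it reaches from about 275 to 1000 mm from the base axis. Payload 8.4 kg.
Tool frame: the origin (TCP) lies midway between the tips of the shut fingers; the grasp point (between the pads) lies 19 mm behind it; z points along the fingers, y is the line along which they close (so a half turn about z gives the same grasp; the last joint's range is limited). The gripper opens to 85 mm and grips with 20 to 120 N. Pads are 22 mm wide; open, the fingers measure 114 mm over their backs; the gripper's body (76 mm by 85 mm) begins 54 mm behind the grasp point. The pads swing forward as they close: fully open they stand 13 mm farther back than shut.
Start: joints at [-1.31, 0.353, 1.633, -0, 1.155, -0.002], TCP at [162.364, -603.544, 231.281] pointing down, gripper open.
Joint ranges: [-2.63, 2.63], [-0.92, 2.1], [0.06, 2.66], [-1.3, 4.44], [0, 2.69], [-3.02, 3.02]. Speed limits (rad/s): [2.22, 2.22, 2.79, 3.14, 3.14, 3.14].

### API

Orientations are given as [roll, pitch, yaw] about the fixed x, y, z axes, in that order (R = Rz(yaw) Ry(pitch) Rx(roll)).
In Python, from rig import r, cams gives the robot as it stands. The module is installed in compiled form; this text tells all that it offers.
- The arm moves only by the tool send_rows, never from a script. Its argument "targets" is one flat list of numbers, 7 for each row, row after row: the shift along the tool's x, y, z in m, then the turn, a rotation vector about the tool's x, y, z in rad, then the opening, from -1 (shut) to 1 (fully open). In form: [tx, ty, tz, wx, wy, wz, fingers, tx, ty, tz, wx, wy, wz, fingers, ...]. A call has 1 to 12 rows; each row is the pose to reach, as a shift and turn from the pose commanded when the call began, along the tool's axes at that moment; what a row does not reach only later rows make up. A row lasts 1/12 s, in which the tool goes at most 41.7 mm and 7.16 degrees, less where a joint would pass 70% of its speed; a pose out of reach is approached as far as the arm can. A call with a gripper value outside its range is refused whole. The fingers move at their own pace and stop on an object; "grip_force" is the grip in N (left out, the last holds). Time passes only in rows, so rows that repeat a pose let the fingers close. It gives the time, the measured TCP pose, the force, the opening and the grip force at its end, in the units of the state.
- r.sense(): the state, without advancing time (a new reading comes with each control period).
- cams.grab_frame(name): name is "scene" or "top"; returns a dict with "color" (420x560x3 uint8, blue, green, red), "fx", "fy", "cx", "cy" (pixels), "xyz" and "attitude" of the camera in the world. Camera axes: x right, y down, z forward; pixel columns grow to the right and rows downward; lengths in mm; the calibration is good to about 2 mm. A picture is of the moment at which its call begins. There is no depth.
- r.sign_off(): hands the job in; it is judged then, once.
The state is a dict: "clock": time; "qpos": joint angles; "qvel": joint speeds; "joint_efforts": joint torques, N m; "eef_pos": TCP position; "tcp_rot": TCP orientation; "contact_force": force on the tool from outside, world axes, zero at the start; "wrist_torque": the same for the moment, N m; "opening": opening from 0.0 (shut) to 1.0 (fully open); "grasp_force": force on a finger pad.
Only numpy, scipy, OpenCV 4.12 (cv2) and the standard library are available. Lean on these libraries where they do the work, as an engineer would, in place of code of your own. Each camera call takes 0.05 s, during which the arm holds its last target. There are 200 camera calls.

### The job

The rinsed orange-rimmed lens insert lies in the white dish with the steel canister standing on it against the breeze: first stand the canister, always upright, wholly on the dark-green coaster. Then lift the insert out and lay it in the empty yellow drying cradle, flat on the floor between the rails and centred along them; the dish leaves finger room only at its long edges and the cradle only at its short ends, so on the way set it down flat on the bare table, let go, and take it the other way. Set things down without dropping them, and leave everything else where it is.

Things in the scene. Friction and masses are not known exactly. Their poses are not given: they have to be found in the camera images.
- insert: The lens insert to be moved: flat rigid rectangular plate with an orange rim and smoked-grey window, 60 (x) x 40 (y) x 7 (z) mm, 45 g, loose. Origin: centre of its underside. Starts flat in the dish, under the canister.
- canister: Small stainless canister with black twist cap (shut), loose, about 0.22 kg: body 44 mm diameter up to 64 mm height (foot 37 mm), cap 40 mm diameter from 69 to 91 mm height. Origin: centre of its underside, z up. Starts standing on the insert.
- coaster: Round dark-green rubber coaster, fixed, 92 mm diameter, 5 mm thick. Origin: centre of its underside (table level).
- dish: White soap-dish-like drying dish, fixed. Floor 90 (x) x 110 (y) mm, top of floor 6 mm above the table, open at +-y. Two end walls at x = +-35.5 to +-43.5 mm, 50 mm long in y, reaching 32 mm above the table, close to the insert's short ends. Origin: centre of its underside; the insert's x axis lies roughly along the dish's x.
- cradle: Yellow drying cradle, fixed and empty. A floor block 48 (x) x 48 (y) mm, its top 12 mm above the table, between two rails that run along x: inner faces at y = +-24 mm, 48 mm long, flaring outward at the top, top 40 mm above the table, outer faces within y = +-33 mm. Open at both x ends; the 60 mm insert, laid along x, overhangs each end by 6 mm. Origin: centre of its underside.
- cradle_seat (a point): Centre of the top of the yellow cradle's floor, axes as the cradle's: where the insert's origin belongs, the insert's x along the cradle's x (either way round).
- cradle_full: Grey cradle, same shape as the yellow one, fixed, occupied by the blue insert. Origin: centre of its underside.
- blue_insert: Blue-rimmed lens insert, 60 x 40 x 7 mm, lying in the grey cradle. Origin: centre of its underside. Loose, to be left alone.
- mouthpiece_clear: Clear silicone mouthpiece, about 64 (x) x 50 (y) x 24 (z) mm, spanning x -36 to +28 mm. Origin: on the table under it. Loose, to be left alone.
- mouthpiece_blue: Light-blue silicone mouthpiece, about 64 (x) x 50 (y) x 24 (z) mm, spanning x -36 to +28 mm. Origin: on the table under it. Loose, to be left alone.
- tin: Low round aluminium tin, 52 mm diameter, 20 mm high. Origin: centre of its underside. Loose, to be left alone.
- bottle: Upright blue defog bottle, 42 mm diameter, 120 mm high. Origin: centre of its underside. Loose, to be left alone.
- stand: Folding aluminium snorkel stand, an A-frame of 10 mm bars, about 100 (x) x 100 (y) x 175 (z) mm. Origin: centre of its underside. Loose, to be left alone.
- mask: Smoked-grey dive mask standing on its skirt, x -21 (lens side) to +61 mm (skirt side), 150 mm wide (y), 68 mm high. Origin: on the table under its frame. Loose, to be left alone.
Not all that is in view belongs to the job. Leave any pink or purple look-alike of the canister alone. Of the things that look like the cradle, take the one that is farthest to the robot's right at the start.

How it is judged:
By the outcome, as a careful person would: the job done as asked, in the order asked, and still so for the second after the job is handed in, with the robot touching nothing.
It also fails if it takes over 69 s, if anything falls off the work surface, if the arm or the gripper's body presses on something with over 40 N, if the wrist force passes 120 N, or if a joint passes its speed limit or range.

## Working session

There is one attempt and no reset: what is moved stays moved. The work goes in short steps, Python scripts to look and compute and a tool call to move; the robot and the scene stay as the last step left them, time stands still between calls to the robot, and variables do not carry over. Pictures are saved under pics/ and viewed, at most 10 in all, crops included, and the job is handed in when it is done.

Besides the shell and the picture viewer there is one more tool, called after ">>>" as a command line: name --argument value ..., lists and objects as JSON in quotes. send_rows: Moves the arm, as the interface text tells. Its arguments: {"type":"object","properties":{"targets":{"type":"array"},"grip_force":{"type":"number"}},"required":["targets"]}

```bash
mkdir -p pics
python3 - <<'E'
from rig import r,cams
import cv2,pickle
for n in("scene","top"):
    f=cams.grab_frame(n); cv2.imwrite(f"pics/{n}0.png",cv2.resize(f["color"],None,fx=1.42,fy=1.42,interpolation=cv2.INTER_CUBIC)); pickle.dump(f,open(n+"0.pkl","wb"))
    print(n,f["fx"],f["fy"],f["cx"],f["cy"],f["xyz"],f["attitude"])
print(r.sense())
E
```

```text
scene 464.3293320733015 464.3293320733015 280.39307943267283 210.8414633295341 [1063.53249172 -771.54763582  820.37567482] [-2.26801136e+00 -1.60508072e-03  5.09384363e-01]
top 482.6494845353647 482.6494845353647 275.05283042087876 210.4368222023653 [ 460.49924171    5.98945953 1148.74373955] [-2.98598397  0.01250741 -1.58726527]
{'clock': 0.1, 'qpos': array([-1.31039456e+00,  3.53576005e-01,  1.63405664e+00,  1.47621584e-05,
        1.15521210e+00, -2.41760293e-03]), 'qvel': array([ 0.00067768, -0.00163827, -0.0006533 ,  0.00043671, -0.00072455,
        0.00096355]), 'joint_efforts': array([-2.52525651e-04, -6.06358051e+01, -3.42818320e+01, -3.97037411e-05,
        4.01348181e-03,  1.55451733e-05]), 'eef_pos': array([ 162.26083796, -603.12493252,  230.63989679]), 'tcp_rot': array([-3.14034060e+00, -1.65251539e-05,  2.62813388e-01]), 'contact_force': array([-0.78218744, -0.02199638, -0.04392013]), 'wrist_torque': array([ 0.01278266,  0.07106065, -0.02631266]), 'grasp_force': 0.0, 'opening': 1.00007390564985}
```

View pics/top0.png

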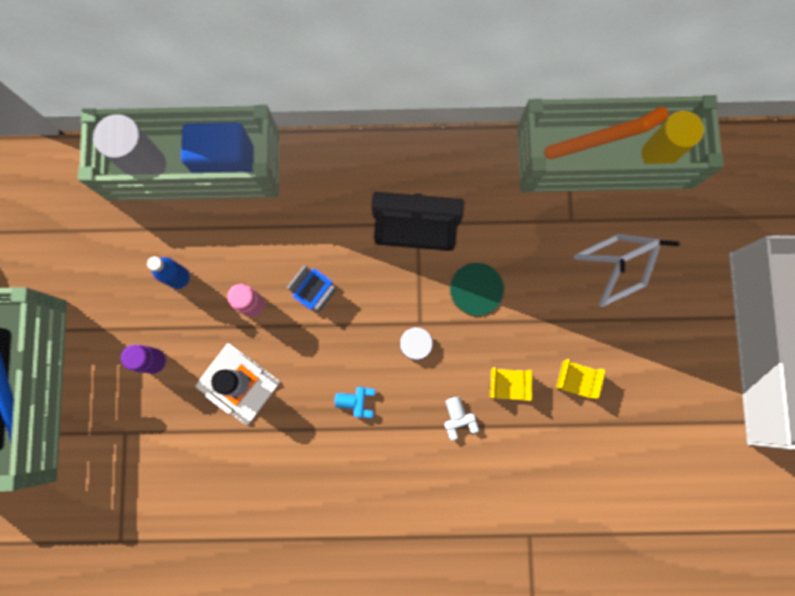

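View pics/scene0.png

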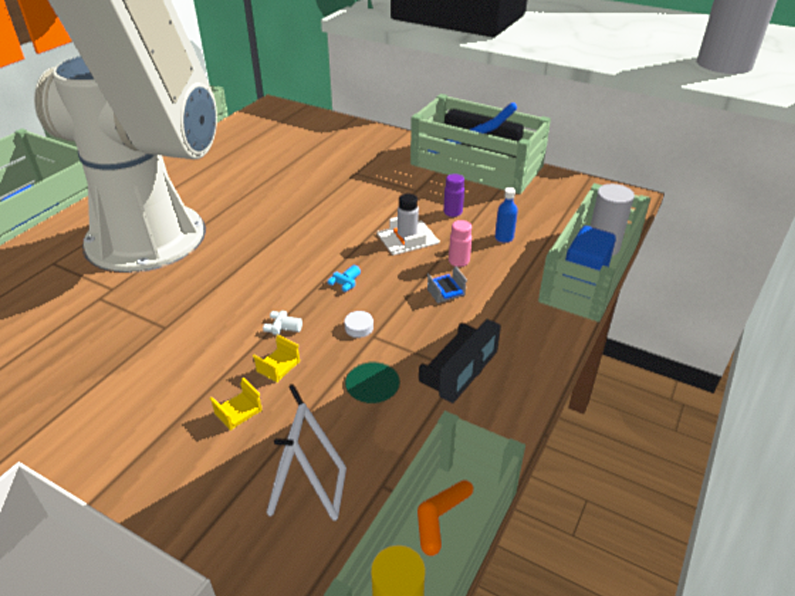

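The top view shows the dish with the canister and insert at about (238,384), coaster at (477,289), and the yellow cradles at (511,385) and (581,379). The right one is farthest to the robot's right, so it is the target. The scene view shows the same things.

```bash
cat > h.py <<'E'
import numpy as np,pickle,cv2
from scipy.spatial.transform import Rotation as Rn
def load(n): return pickle.load(open(n+".pkl","rb"))
def proj(f,P):
    R=Rn.from_euler("xyz",f["attitude"]).as_matrix()
    c=(np.atleast_2d(P)-f["xyz"])@R
    return np.c_[f["fx"]*c[:,0]/c[:,2]+f["cx"],f["fy"]*c[:,1]/c[:,2]+f["cy"]]
def back(f,uv,z):
    R=Rn.from_euler("xyz",f["attitude"]).as_matrix()
    uv=np.atleast_2d(uv); d=np.c_[(uv[:,0]-f["cx"])/f["fx"],(uv[:,1]-f["cy"])/f["fy"],np.ones(len(uv))]@R.T
    return f["xyz"]+d*((z-f["xyz"][2])/d[:,2])[:,None]
def crop(f,u,v,k=5,w=80,h=60): return cv2.resize(f["color"][v:v+h,u:u+w],None,fx=k,fy=k,interpolation=cv2.INTER_CUBIC)
E
python3 - <<'E'
from h import *
t,s=load("top0"),load("scene0")
a=np.vstack([np.hstack([crop(t,128,240),crop(s,255,125)]),np.hstack([crop(t,370,240),crop(s,130,255)])])
cv2.imwrite("pics/c1.png",a)
hsv=cv2.cvtColor(t["color"],cv2.COLOR_BGR2HSV)
print("coaster",back(t,[477/1.42,289/1.42],5))
for f,w in((t,(300,370,170,240)),(s,(230,290,240,300))):
    hs=cv2.cvtColor(f["color"],cv2.COLOR_BGR2HSV)
    m=cv2.inRange(hs,(60,90,10),(95,255,140)); k=np.zeros_like(m);k[w[2]:w[3],w[0]:w[1]]=1;m*=k
    c=max(cv2.findContours(m,0,1)[0],key=cv2.contourArea); e=cv2.fitEllipse(c); print(e,back(f,e[0],5))
    m=cv2.inRange(hs,(22,150,60),(34,255,255)); n,_,st,ce=cv2.connectedComponentsWithStats(m)
    for i in range(1,n):
        if st[i,4]>60: print("yel",st[i],back(f,ce[i],15))
print("dish",back(t,np.array([[228,345],[279,382],[250,424],[198,386]])/1.42,6), "cap",back(t,[225/1.42,382/1.42],104),back(s,[409/1.42,203/1.42],104))
E
```

```text
coaster [[ 654.26032102 -129.02310171    5.        ]]
((335.4951171875, 203.2868194580078), (34.821632385253906, 35.675167083740234), 136.71104431152344) [[ 654.84944762 -128.03615853    5.        ]]
yel [ 452   78   44   37 1049] [[ 911.2721157  -476.32065007   15.        ]]
yel [392 253  34  28 653] [[ 499.18317535 -291.49114671   15.        ]]
yel [345 259  30  23 625] [[ 493.51679151 -177.37246828   15.        ]]
((261.8744812011719, 269.1349182128906), (26.822811126708984, 36.939884185791016), 87.68262481689453) [[ 656.81626402 -131.01392358    5.        ]]
yel [178 236  33  33 602] [[ 494.46008173 -172.02194418   15.        ]]
yel [148 266  37  37 655] [[ 501.85607724 -286.35947055   15.        ]]
yel [ 261  384   38   36 1196] [[ 859.02836011 -404.45884413   15.        ]]
dish [[566.71819581 290.94022121   6.        ]
 [503.68455611 204.7945867    6.        ]
 [435.84351789 251.98897947   6.        ]
 [499.36299886 339.51310022   6.        ]] cap [[501.37040338 269.92466236 104.        ]] [[516.74258274 255.3341391  104.        ]]
```

View pics/c1.png

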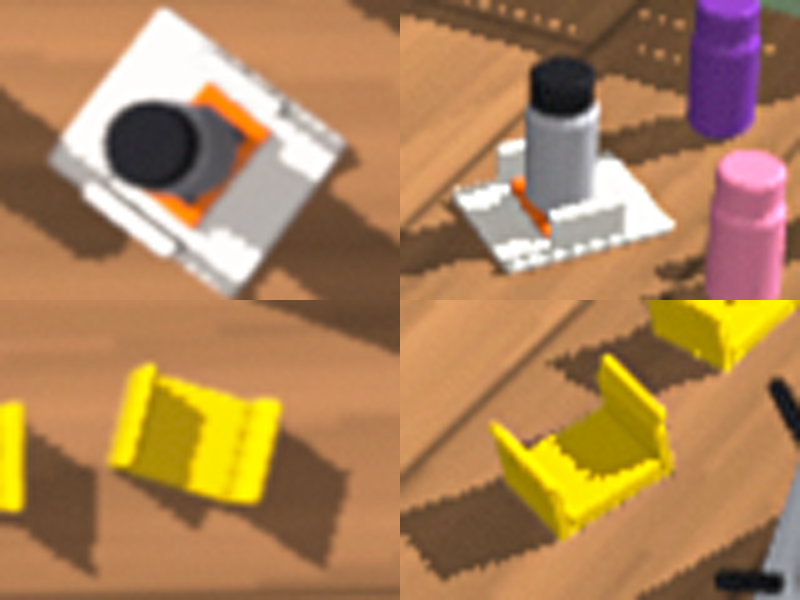

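The crops show the dish corners at top tile (163,8), (347,143), (236,297), (50,158), the cap top at (150,144), and insert corners at (207,85), (272,130), (190,227). The cradle rails run from (110,465) to (136,366) and from (264,503) to (281,402).

```bash
cat > fit.py <<'E'
from h import *
from scipy.optimize import least_squares
t,s=load("top0"),load("scene0")
def fit(name,x0,obs):
    # obs: (frame, u0,v0, tilex,tiley, model xyz)
    P=np.array([o[5] for o in obs],float)
    uv=np.array([[o[1]+(o[3]+.5)/5-.5,o[2]+(o[4]+.5)/5-.5] for o in obs])
    def res(p,sel=None):
        c,q=np.cos(p[2]),np.sin(p[2]); W=np.c_[p[0]+c*P[:,0]-q*P[:,1],p[1]+q*P[:,0]+c*P[:,1],P[:,2]]
        return np.concatenate([(proj(o[0],W[i])[0]-uv[i])*2 for i,o in enumerate(obs) if sel is None or o[0] is sel] )
    p=least_squares(res,x0,loss="soft_l1").x
    a=least_squares(res,x0,args=(t,)).x
    print(name,p.round(2),"top only",a.round(2)); print((res(p)/2).reshape(-1,2).round(1).tolist())
    return p
T=lambda u,v,x,y,P:(t,u,v,x,y,P)
S=lambda u,v,x,y,P:(s,u,v,x,y,P)
# dish: +y from (right) to (top), +x away from robot
d=[T(128,240,163,8,(45,55,6)),T(128,240,347,143,(45,-55,6)),T(128,240,236,297,(-45,-55,6)),T(128,240,50,158,(-45,55,6)),
 S(255,125,53,190,(-45,55,6)),S(255,125,53,190,(-45,55,6))][:4]
d+=[S(255,125,53,190,(-45,-55,6)),S(255,125,111,270,(-45,-55,6))][:0]
x0=(500,270,0.6)
p=fit("dish",x0,d)
W=lambda p,P:np.array([p[0]+np.cos(p[2])*P[0]-np.sin(p[2])*P[1],p[1]+np.sin(p[2])*P[0]+np.cos(p[2])*P[1],P[2]])
for q in((45,55,6),(45,-55,6),(-45,-55,6),(-45,55,6)): print("pred scene tile",((proj(s,W(p,q))[0]-[255,125])*5).round())
p=fit("insert",x0,[T(128,240,207,85,(30,20,13)),T(128,240,272,130,(30,-20,13)),T(128,240,190,227,(-30,-20,13))])
p=fit("cap",(500,270,0),[T(128,240,150,144,(0,0,104)),S(255,125,162,73,(0,0,104))])
print(back(t,[128+150/5,240+144/5],104),back(s,[255+162/5,125+73/5],104))
c=[T(370,240,136,66,(24,33,40)),T(370,240,110,165,(-24,33,40)),T(370,240,281,102,(24,-33,40)),T(370,240,264,203,(-24,-33,40))]
p=fit("cradle",(495,-288,-.2),c)
for q in((24,33,40),(-24,33,40),(24,-33,40),(-24,-33,40),(24,-33,0),(24,33,0)): print(q,((proj(s,W(p,q))[0]-[130,255])*5).round()+[400,300])
E
python3 fit.py
```

```text
dish [503.08 273.56  -0.63] top only [503.11 273.56  -0.64]
[[0.3, -0.4], [0.4, -0.5], [-0.4, 0.3], [-0.3, 0.6]]
pred scene tile [271. 224.]
pred scene tile [106. 268.]
pred scene tile [ 47. 190.]
pred scene tile [206. 150.]
insert [501.23 272.06  -0.68] top only [500.83 272.05  -0.68]
[[0.0, -1.5], [0.0, 0.0], [-0.0, 1.0]]
cap [503.16 271.99   0.  ] top only [502.72 271.79   0.  ]
[[-0.1, -0.2], [-0.3, -0.1]]
[[501.84580091 270.90934455 104.        ]] [[506.24788226 270.81528244 104.        ]]
cradle [ 5.0018e+02 -2.8594e+02 -2.7000e-01] top only [ 5.0020e+02 -2.8605e+02 -2.7000e-01]
[[0.3, -0.3], [1.0, 0.4], [-0.3, -0.2], [-1.2, 0.1]]
(24, 33, 40) [670. 403.]
(-24, 33, 40) [608. 348.]
(24, -33, 40) [546. 484.]
(-24, -33, 40) [484. 425.]
(24, -33, 0) [561. 543.]
(24, 33, 0) [682. 462.]
```

```bash
cat > go.py <<'E'
import sys,numpy as np
from rig import r
from scipy.spatial.transform import Rotation as Rn
s=r.sense(); R0=Rn.from_euler("xyz",s["tcp_rot"]); p0=np.array(s["eef_pos"])
print("t",round(s["clock"],2),"p",p0.round(1),s["tcp_rot"].round(3),"q",s["qpos"].round(2),"F",s["contact_force"].round(1),"op",round(s["opening"],3),"g",round(s["grasp_force"],1))
for a in sys.argv[1:]:
    x,y,z,yaw=map(float,a.split(",")); R1=Rn.from_euler("xyz",[np.pi,0,yaw])
    d=R0.inv().apply(np.array([x,y,z])-p0)/1000; w=(R0.inv()*R1).as_rotvec()
    print("->",d.round(4).tolist(),w.round(3).tolist(),"rows",np.ceil(max(np.linalg.norm(d)/.0417,np.linalg.norm(w)/.125)))
E
python3 go.py 503.5,271.5,230,2.49
```

```text
t 0.1 p [ 162.3 -603.1  230.6] [-3.14  -0.     0.263] q [-1.31  0.35  1.63  0.    1.16 -0.  ] F [-0.8 -0.  -0. ] op 1.0 g 0.0
-> [0.5567, -0.7559, 0.0016] [-0.001, -0.001, -2.227] rows 23.0
```

>>> send_rows --targets '[0.5567, -0.7559, 0, 0, 0, -2.227, 1, 0.5567, -0.7559, 0, 0, 0, -2.227, 1, 0.5567, -0.7559, 0, 0, 0, -2.227, 1, 0.5567, -0.7559, 0, 0, 0, -2.227, 1, 0.5567, -0.7559, 0, 0, 0, -2.227, 1, 0.5567, -0.7559, 0, 0, 0, -2.227, 1, 0.5567, -0.7559, 0, 0, 0, -2.227, 1, 0.5567, -0.7559, 0, 0, 0, -2.227, 1, 0.5567, -0.7559, 0, 0, 0, -2.227, 1, 0.5567, -0.7559, 0, 0, 0, -2.227, 1, 0.5567, -0.7559, 0, 0, 0, -2.227, 1, 0.5567, -0.7559, 0, 0, 0, -2.227, 1]' --grip_force 40

```text
clock: 1.1
eef_pos: [344.1, -135.8, 231.4]
tcp_rot: [3.141, 0.0, 1.768]
contact_force: [1.9, -0.0, -0.2]
opening: 1.003
grasp_force: 0.0
```

```bash
python3 go.py 503.5,271.5,160,2.49
```

```text
t 1.1 p [ 344.1 -135.8  231.4] [3.141 0.    1.768] q [-0.38 -0.07  2.13 -0.    1.07 -0.58] F [ 1.9 -0.  -0.2] op 1.003 g 0.0
-> [0.3681, 0.2363, 0.0714] [0.0, 0.0, -0.722] rows 11.0
```

>>> send_rows --targets '[0.368, 0.236, 0.071, 0, 0, -0.722, 1, 0.368, 0.236, 0.071, 0, 0, -0.722, 1, 0.368, 0.236, 0.071, 0, 0, -0.722, 1, 0.368, 0.236, 0.071, 0, 0, -0.722, 1, 0.368, 0.236, 0.071, 0, 0, -0.722, 1, 0.368, 0.236, 0.071, 0, 0, -0.722, 1, 0.368, 0.236, 0.071, 0, 0, -0.722, 1, 0.368, 0.236, 0.071, 0, 0, -0.722, 1, 0.368, 0.236, 0.071, 0, 0, -0.722, 1, 0.368, 0.236, 0.071, 0, 0, -0.722, 1, 0.368, 0.236, 0.071, 0, 0, -0.722, 1, 0.368, 0.236, 0.071, 0, 0, -0.722, 1]'

```text
clock: 2.1
eef_pos: [506.8, 273.0, 159.1]
tcp_rot: [3.14, -0.0, 2.488]
contact_force: [-0.8, -0.2, 0.8]
opening: 0.998
grasp_force: 0.0
```

```bash
python3 go.py 503.5,271.5,40,2.49
python3 - <<'E'
from h import *
from rig import cams
f=[cams.grab_frame(n) for n in("top","scene")]
for n,x in zip(("top1","scene1"),f): pickle.dump(x,open(n+".pkl","wb"))
cv2.imwrite("pics/g1.png",np.hstack([crop(f[0],108,220,4,100,100),crop(f[1],245,85,4,100,100)]))
from rig import r
p=r.sense()["eef_pos"]
for x in f: print(proj(x,p))
E
```

```text
t 2.1 p [506.8 273.  159.1] [ 3.14  -0.     2.488] q [ 0.49  0.36  1.81  0.    0.98 -0.43] F [-0.8 -0.2  0.8] op 0.998 g 0.0
-> [0.0017, -0.0034, 0.1191] [0.001, -0.0, -0.002] rows 3.0
[[152.08015885 266.25760757]]
[[286.96036387 123.03340074]]
```

View pics/g1.png

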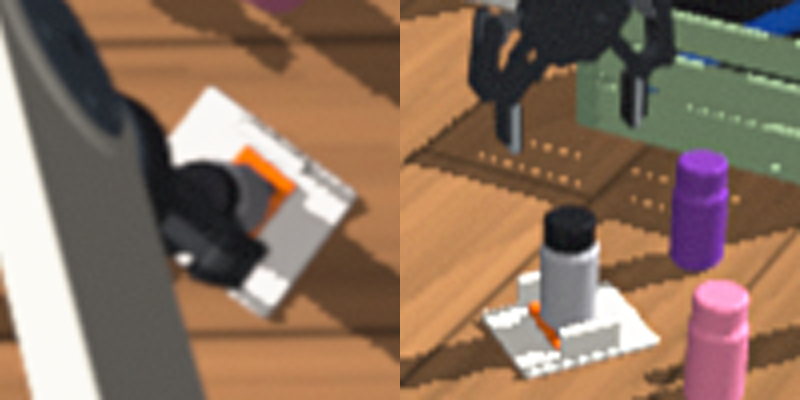

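The fingers straddle the canister, with the scene tip midpoint at (573,138) above the cap at (570,225). I'll descend and grip.

>>> send_rows --targets '[0.002, -0.0035, 0.02, 0, 0, 0, 1, 0.002, -0.0035, 0.045, 0, 0, 0, 1, 0.002, -0.0035, 0.07, 0, 0, 0, 1, 0.002, -0.0035, 0.095, 0, 0, 0, 1, 0.002, -0.0035, 0.11, 0, 0, 0, 1, 0.002, -0.0035, 0.119, 0, 0, 0, 1, 0.002, -0.0035, 0.119, 0, 0, 0, 0.3, 0.002, -0.0035, 0.119, 0, 0, 0, 0.1, 0.002, -0.0035, 0.119, 0, 0, 0, -0.1, 0.002, -0.0035, 0.119, 0, 0, 0, -0.3, 0.002, -0.0035, 0.119, 0, 0, 0, -0.5, 0.002, -0.0035, 0.119, 0, 0, 0, -1]'

```text
clock: 3.2
eef_pos: [503.1, 267.6, 43.0]
tcp_rot: [3.139, 0.001, 2.485]
contact_force: [0.9, -0.2, 6.6]
opening: 0.503
grasp_force: 40.5
```

```bash
python3 go.py 503.5,271.5,150,2.49
```

```text
t 3.2 p [503.1 267.6  43. ] [3.139e+00 1.000e-03 2.485e+00] q [ 0.49  0.51  1.89 -0.    0.74 -0.43] F [ 0.9 -0.2  6.6] op 0.503 g 40.5
-> [0.0019, 0.0036, -0.107] [0.003, 0.001, -0.005] rows 3.0
```

>>> send_rows --targets '[0, 0, -0.003, 0, 0, 0, -1, 0, 0, -0.01, 0, 0, 0, -1, 0, 0, -0.025, 0, 0, 0, -1, 0, 0, -0.045, 0, 0, 0, -1, 0, 0, -0.07, 0, 0, 0, -1, 0, 0, -0.09, 0, 0, 0, -1, 0, 0, -0.105, 0, 0, 0, -1, 0, 0, -0.11, 0, 0, 0, -1, 0, 0, -0.11, 0, 0, 0, -1, 0, 0, -0.11, 0, 0, 0, -1]'

```text
clock: 4.03
eef_pos: [501.4, 266.8, 151.0]
tcp_rot: [-3.141, -0.0, 2.485]
contact_force: [-0.3, 0.1, -2.6]
opening: 0.503
grasp_force: 41.2
```

```bash
python3 go.py 655.5,-129.5,150,2.49
python3 - <<'E'
from h import *
from rig import cams
f=[cams.grab_frame(n) for n in("top","scene")]
cv2.imwrite("pics/g2.png",np.hstack([crop(f[0],108,220,4,100,100),crop(f[1],245,85,4,100,100)]))
E
```

```text
t 4.03 p [501.4 266.8 151. ] [-3.141 -0.     2.485] q [ 0.49  0.36  1.83  0.    0.96 -0.43] F [-0.3  0.1 -2.6] op 0.503 g 41.2
-> [-0.364, -0.2197, 0.001] [-0.0, -0.0, -0.005] rows 11.0
```

View pics/g2.png

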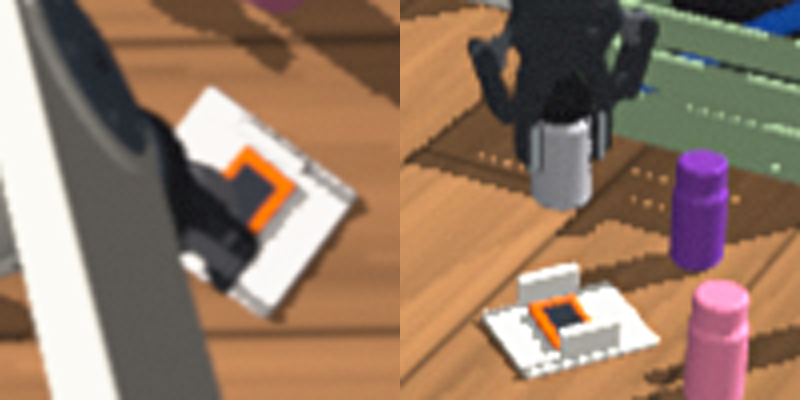

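The canister is held upright and the insert is still lying in the dish. Carrying it to the coaster next.

>>> send_rows --targets '[-0.0146, -0.0088, 0, 0, 0, 0, -1, -0.0364, -0.022, 0, 0, 0, 0, -1, -0.0728, -0.044, 0, 0, 0, 0, -1, -0.109, -0.066, 0, 0, 0, 0, -1, -0.1456, -0.088, 0, 0, 0, 0, -1, -0.182, -0.11, 0, 0, 0, 0, -1, -0.218, -0.132, 0, 0, 0, 0, -1, -0.255, -0.154, 0, 0, 0, 0, -1, -0.291, -0.176, 0, 0, 0, 0, -1, -0.328, -0.198, 0, 0, 0, 0, -1, -0.35, -0.211, 0, 0, 0, 0, -1, -0.364, -0.22, 0, 0, 0, 0, -1]'

```text
clock: 5.13
eef_pos: [656.3, -133.5, 149.8]
tcp_rot: [-3.14, -0.0, 2.483]
contact_force: [-0.0, 0.3, -2.6]
opening: 0.502
grasp_force: 41.2
```

>>> send_rows --targets '[0, 0, 0.005, 0, 0, 0, -1, 0, 0, 0.02, 0, 0, 0, -1, 0, 0, 0.04, 0, 0, 0, -1, 0, 0, 0.06, 0, 0, 0, -1, 0, 0, 0.08, 0, 0, 0, -1, 0, 0, 0.09, 0, 0, 0, -1, 0, 0, 0.095, 0, 0, 0, -1, 0, 0, 0.095, 0, 0, 0, -1, 0, 0, 0.095, 0, 0, 0, -1]'

```text
clock: 5.88
eef_pos: [656.0, -129.1, 56.6]
tcp_rot: [3.141, 0.0, 2.485]
contact_force: [0.9, -0.8, -2.7]
opening: 0.501
grasp_force: 41.2
```

```bash
python3 go.py 655.5,-129.5,36,2.49
```

```text
t 5.88 p [ 656.  -129.1   56.6] [3.141 0.    2.485] q [-0.2   0.61  1.65  0.    0.88 -1.11] F [ 0.9 -0.8 -2.7] op 0.501 g 41.2
-> [0.0001, -0.0006, 0.0206] [0.0, 0.0, -0.005] rows 1.0
```

>>> send_rows --targets '[0, 0, 0.006, 0, 0, 0, -1, 0, 0, 0.012, 0, 0, 0, -1, 0, 0, 0.016, 0, 0, 0, -1, 0, 0, 0.018, 0, 0, 0, -1, 0, 0, 0.0195, 0, 0, 0, -1, 0, 0, 0.0205, 0, 0, 0, -1, 0, 0, 0.0205, 0, 0, 0, -1, 0, 0, 0.0205, 0, 0, 0, -1]'

```text
clock: 6.55
eef_pos: [655.9, -129.6, 35.9]
tcp_rot: [3.142, 0.0, 2.485]
contact_force: [0.7, -0.0, -1.7]
opening: 0.499
grasp_force: 41.2
```

>>> send_rows --targets '[0, 0, 0.0005, 0, 0, 0, -1, 0, 0, 0.001, 0, 0, 0, -1, 0, 0, 0.001, 0, 0, 0, -1]'

```text
clock: 6.8
eef_pos: [655.9, -129.5, 35.1]
tcp_rot: [3.141, 0.0, 2.485]
contact_force: [-0.6, -0.0, -0.6]
opening: 0.503
grasp_force: 41.4
```

>>> send_rows --targets '[0, 0, 0.0005, 0, 0, 0, -1, 0, 0, 0.001, 0, 0, 0, -1, 0, 0, 0.001, 0, 0, 0, -1]'

```text
clock: 7.05
eef_pos: [656.0, -129.6, 35.0]
tcp_rot: [3.141, 0.001, 2.485]
contact_force: [-3.9, 0.4, 9.7]
opening: 0.497
grasp_force: 42.4
```

Contact is firm, so I'll release gradually, rise, and look.

>>> send_rows --targets '[0, 0, 0, 0, 0, 0, 0.05, 0, 0, 0, 0, 0, 0, 0.1, 0, 0, 0, 0, 0, 0, 0.2, 0, 0, 0, 0, 0, 0, 0.4, 0, 0, 0, 0, 0, 0, 0.6, 0, 0, -0.01, 0, 0, 0, 0.6, 0, 0, -0.03, 0, 0, 0, 0.6, 0, 0, -0.06, 0, 0, 0, 0.6, 0, 0, -0.1, 0, 0, 0, 0.6, 0, 0, -0.13, 0, 0, 0, 0.6, 0, 0, -0.15, 0, 0, 0, 0.6, 0, 0, -0.15, 0, 0, 0, 0.6]'

```text
clock: 8.05
eef_pos: [658.6, -130.1, 190.2]
tcp_rot: [3.138, 0.008, 2.485]
contact_force: [1.6, -0.7, 0.4]
opening: 0.797
grasp_force: 0.0
```

```bash
python3 go.py 503.5,271.5,150,2.49
```

```text
t 8.05 p [ 658.6 -130.1  190.2] [3.138 0.008 2.485] q [-0.2   0.46  1.57  0.    1.1  -1.11] F [ 1.6 -0.7  0.4] op 0.797 g 0.0
-> [0.3683, 0.2232, 0.0382] [0.004, 0.008, -0.005] rows 11.0
```

>>> send_rows --targets '[0.02, 0.012, 0, 0, 0, 0, 0.6, 0.054, 0.033, 0, 0, 0, 0, 0.6, 0.088, 0.054, 0, 0, 0, 0, 0.6, 0.12, 0.073, 0, 0, 0, 0, 0.6, 0.15, 0.091, 0, 0, 0, 0, 0.6, 0.17, 0.103, 0, 0, 0, 0, 0.6, 0.175, 0.106, 0, 0, 0, 0, 0.6]'

```text
clock: 8.63
eef_pos: [580.0, 64.4, 183.6]
tcp_rot: [-3.141, -0.002, 2.487]
contact_force: [0.3, 0.0, 0.1]
opening: 0.801
grasp_force: 0.0
```

Run:
```python
from h import *
from rig import cams
f=[cams.grab_frame(n) for n in("top","scene")]
for n,x in zip(("top2","scene2"),f): pickle.dump(x,open(n+".pkl","wb"))
cv2.imwrite("pics/g3.png",np.vstack([np.hstack([crop(f[0],128,240),crop(f[1],255,125)]),np.hstack([crop(f[0],295,165),crop(f[1],222,225)])]))
```

```text
(no output)
```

View pics/g3.png

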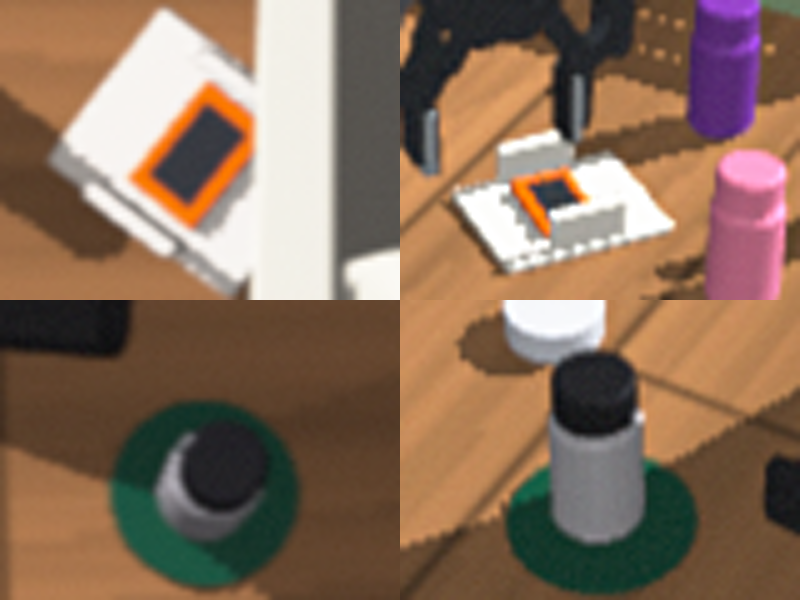

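The canister stands fully on the coaster. The insert corners in the top tile are (208,80), (132,178) and (195,228).

```bash
sed -n '1,/^S=/p' fit.py > fit2.py
cat >> fit2.py <<'E'
t,s=load("top2"),load("scene2")
fit("insert",(503,272,-.66),[(t,128,240,208,80,(30,20,13)),(t,128,240,132,178,(-30,20,13)),(t,128,240,195,228,(-30,-20,13)),(t,128,240,272,127,(30,-20,13))])
E
python3 fit2.py; python3 go.py 503,272,100,2.47
```

```text
insert [501.95 270.58  -0.66] top only [501.78 270.5   -0.65]
[[0.0, -0.9], [-0.7, 0.2], [0.0, 0.5], [0.5, -0.1]]
t 8.73 p [581.4  62.2 183.8] [-3.141 -0.     2.487] q [ 0.1   0.34  1.77 -0.    1.03 -0.81] F [-0.   0.   0.8] op 0.802 g 0.0
-> [0.1899, 0.1187, 0.0838] [-0.0, -0.0, 0.017] rows 6.0
```

>>> send_rows --targets '[0.019, 0.0118, 0, 0, 0, 0, 0.6, 0.05, 0.031, 0.01, 0, 0, 0, 0.6, 0.085, 0.0527, 0.02, 0, 0, 0, 0.6, 0.12, 0.0744, 0.03, 0, 0, 0, 0.6, 0.15, 0.093, 0.04, 0, 0, 0, 0.6, 0.175, 0.1085, 0.06, 0, 0, 0, 0.6, 0.1897, 0.1176, 0.09, 0, 0, 0, 0.5, 0.1897, 0.1176, 0.12, 0, 0, 0, 0.5, 0.1897, 0.1176, 0.14, 0, 0, 0, 0.5, 0.1897, 0.1176, 0.15, 0, 0, 0, 0.5, 0.1897, 0.1176, 0.15, 0, 0, 0, 0.5, 0.1897, 0.1176, 0.15, 0, 0, 0, 0.5]'

```text
clock: 9.73
eef_pos: [504.3, 269.5, 33.9]
tcp_rot: [-3.141, 0.0, 2.484]
contact_force: [1.1, 1.0, 0.8]
opening: 0.754
grasp_force: 0.0
```

>>> send_rows --targets '[0, 0, 0, 0, 0, 0, 0.4, 0, 0, 0, 0, 0, 0, 0.4]'

```text
clock: 9.9
eef_pos: [504.8, 270.3, 35.3]
tcp_rot: [3.139, 0.001, 2.484]
contact_force: [-0.2, 0.6, 0.4]
opening: 0.701
grasp_force: 0.0
```

```bash
python3 go.py 502.5,271,8,2.487
```

```text
t 9.9 p [504.8 270.3  35.3] [3.139e+00 1.000e-03 2.484e+00] q [ 0.49  0.53  1.88 -0.    0.73 -0.42] F [-0.2  0.6  0.4] op 0.701 g 0.0
-> [0.0023, -0.0009, 0.0273] [0.002, 0.001, -0.003] rows 1.0
```

>>> send_rows --targets '[0.002, -0.001, 0.01, 0, 0, 0, 0.2, 0.002, -0.001, 0.018, 0, 0, 0, 0.2, 0.002, -0.001, 0.024, 0, 0, 0, 0.2, 0.002, -0.001, 0.0265, 0, 0, 0, 0.2, 0.002, -0.001, 0.0265, 0, 0, 0, 0.2, 0.002, -0.001, 0.0265, 0, 0, 0, 0.2]'

```text
clock: 10.4
eef_pos: [501.1, 270.6, 7.0]
tcp_rot: [-3.141, -0.0, 2.485]
contact_force: [0.1, 0.1, 0.5]
opening: 0.602
grasp_force: 0.0
```

>>> send_rows --targets '[0, 0, 0.001, 0, 0, 0, 0.2, 0, 0, 0.0015, 0, 0, 0, 0.2, 0, 0, 0.0015, 0, 0, 0, 0.2]'

```text
clock: 10.65
eef_pos: [501.4, 270.7, 5.9]
tcp_rot: [3.141, 0.0, 2.485]
contact_force: [-0.2, -0.0, -1.1]
opening: 0.6
grasp_force: 0.0
```

>>> send_rows --targets '[0, 0, 0.001, 0, 0, 0, 0.2, 0, 0, 0.0015, 0, 0, 0, 0.2, 0, 0, 0.0015, 0, 0, 0, 0.2]'

```text
clock: 10.9
eef_pos: [501.2, 270.7, 4.3]
tcp_rot: [-3.142, 0.0, 2.485]
contact_force: [0.5, 0.4, -0.9]
opening: 0.602
grasp_force: 0.0
```

>>> send_rows --targets '[0, 0, 0, 0, 0, 0, 0.1, 0, 0, 0, 0, 0, 0, 0, 0, 0, 0, 0, 0, 0, -0.1, 0, 0, 0, 0, 0, 0, -0.3, 0, 0, 0, 0, 0, 0, -1, 0, 0, 0, 0, 0, 0, -1, 0, 0, 0, 0, 0, 0, -1]' --grip_force 30

```text
clock: 11.48
eef_pos: [501.6, 270.9, 4.8]
tcp_rot: [3.141, 0.0, 2.485]
contact_force: [-0.4, -0.2, 5.9]
opening: 0.459
grasp_force: 32.0
```

>>> send_rows --targets '[0, 0, -0.002, 0, 0, 0, -1, 0, 0, -0.005, 0, 0, 0, -1, 0, 0, -0.01, 0, 0, 0, -1, 0, 0, -0.02, 0, 0, 0, -1, 0, 0, -0.04, 0, 0, 0, -1, 0, 0, -0.06, 0, 0, 0, -1, 0, 0, -0.08, 0, 0, 0, -1, 0, 0, -0.095, 0, 0, 0, -1, 0, 0, -0.1, 0, 0, 0, -1, 0, 0, -0.1, 0, 0, 0, -1]'

```text
clock: 12.32
eef_pos: [502.2, 271.2, 106.2]
tcp_rot: [3.139, 0.001, 2.485]
contact_force: [0.8, -0.2, -0.5]
opening: 0.46
grasp_force: 30.5
```

```bash
python3 go.py 370,-200,105,2.87
```

```text
t 12.32 p [502.2 271.2 106.2] [3.139e+00 1.000e-03 2.485e+00] q [ 0.49  0.42  1.86  0.    0.86 -0.42] F [ 0.8 -0.2 -0.5] op 0.46 g 30.5
-> [-0.183, -0.4539, 0.0001] [0.003, 0.002, -0.385] rows 12.0
```

>>> send_rows --targets '[-0.0073, -0.018, 0, 0, 0, -0.02, -1, -0.02, -0.05, 0, 0, 0, -0.05, -1, -0.0366, -0.0908, 0, 0, 0, -0.1, -1, -0.052, -0.129, 0, 0, 0, -0.14, -1, -0.067, -0.167, 0, 0, 0, -0.18, -1, -0.082, -0.204, 0, 0, 0, -0.22, -1, -0.097, -0.242, 0, 0, 0, -0.26, -1, -0.113, -0.28, 0, 0, 0, -0.3, -1, -0.128, -0.318, 0, 0, 0, -0.34, -1, -0.143, -0.356, 0, 0, 0, -0.385, -1, -0.158, -0.393, 0, 0, 0, -0.385, -1, -0.17, -0.422, 0, 0, 0, -0.385, -1]'

```text
clock: 13.32
eef_pos: [376.5, -169.3, 103.7]
tcp_rot: [-3.142, -0.001, 2.87]
contact_force: [1.5, 0.7, -0.4]
opening: 0.457
grasp_force: 30.5
```

```bash
python3 go.py 370,-200,20,2.87
```

```text
t 13.32 p [ 376.5 -169.3  103.7] [-3.142e+00 -1.000e-03  2.870e+00] q [-0.43  0.21  2.18 -0.    0.75 -1.72] F [ 1.5  0.7 -0.4] op 0.457 g 30.5
-> [-0.0021, -0.0313, 0.0837] [-0.0, -0.001, -0.0] rows 3.0
```

>>> send_rows --targets '[-0.002, -0.015, 0.01, 0, 0, 0, -1, -0.002, -0.031, 0.03, 0, 0, 0, -1, -0.002, -0.031, 0.05, 0, 0, 0, -1, -0.002, -0.031, 0.07, 0, 0, 0, -1, -0.002, -0.031, 0.085, 0, 0, 0, -1, -0.002, -0.031, 0.093, 0, 0, 0, -1, -0.002, -0.031, 0.097, 0, 0, 0, -1, -0.002, -0.031, 0.097, 0, 0, 0, -1, -0.002, -0.031, 0.097, 0, 0, 0, -1]'

```text
clock: 14.07
eef_pos: [372.0, -197.7, 7.5]
tcp_rot: [3.142, -0.0, 2.87]
contact_force: [0.0, -0.3, -0.8]
opening: 0.455
grasp_force: 30.5
```

>>> send_rows --targets '[0, 0, 0.001, 0, 0, 0, -1, 0, 0, 0.002, 0, 0, 0, -1, 0, 0, 0.003, 0, 0, 0, -1, 0, 0, 0.003, 0, 0, 0, -1]'

```text
clock: 14.4
eef_pos: [372.0, -197.8, 4.5]
tcp_rot: [-3.141, 0.001, 2.87]
contact_force: [0.6, -0.1, 0.4]
opening: 0.456
grasp_force: 30.5
```

>>> send_rows --targets '[0, 0, 0.001, 0, 0, 0, -1, 0, 0, 0.002, 0, 0, 0, -1, 0, 0, 0.003, 0, 0, 0, -1, 0, 0, 0.003, 0, 0, 0, -1]'

```text
clock: 14.73
eef_pos: [371.7, -197.7, 1.1]
tcp_rot: [3.142, -0.0, 2.87]
contact_force: [-0.4, -0.0, -0.2]
opening: 0.46
grasp_force: 30.5
```

>>> send_rows --targets '[0, 0, 0.0007, 0, 0, 0, -1, 0, 0, 0.0015, 0, 0, 0, -1, 0, 0, 0.0015, 0, 0, 0, -1]'

```text
clock: 14.98
eef_pos: [371.8, -197.7, -0.4]
tcp_rot: [3.142, -0.0, 2.87]
contact_force: [-0.3, 0.0, -0.4]
opening: 0.456
grasp_force: 30.5
```

>>> send_rows --targets '[0, 0, 0.0005, 0, 0, 0, -1, 0, 0, 0.001, 0, 0, 0, -1, 0, 0, 0.001, 0, 0, 0, -1]'

```text
clock: 15.23
eef_pos: [371.9, -197.7, -1.2]
tcp_rot: [-3.142, 0.0, 2.87]
contact_force: [0.2, 0.3, -0.6]
opening: 0.457
grasp_force: 30.6
```

>>> send_rows --targets '[0, 0, 0.0005, 0, 0, 0, -1, 0, 0, 0.0007, 0, 0, 0, -1, 0, 0, 0.0007, 0, 0, 0, -1]'

```text
clock: 15.48
eef_pos: [371.9, -197.7, -1.3]
tcp_rot: [-3.142, 0.0, 2.87]
contact_force: [-2.5, 1.7, 14.9]
opening: 0.457
grasp_force: 38.9
```

>>> send_rows --targets '[0, 0, -0.0006, 0, 0, 0, -0.05, 0, 0, -0.0006, 0, 0, 0, 0, 0, 0, -0.0006, 0, 0, 0, 0.15, 0, 0, -0.0006, 0, 0, 0, 0.4, 0, 0, -0.0006, 0, 0, 0, 0.5, 0, 0, -0.01, 0, 0, 0, 0.5, 0, 0, -0.03, 0, 0, 0, 0.8, 0, 0, -0.06, 0, 0, 0, 1, 0, 0, -0.09, 0, 0, 0, 1, 0, 0, -0.12, 0, 0, 0, 1, 0, 0, -0.14, 0, 0, 0, 1, 0, 0, -0.14, 0, 0, 0, 1]'

```text
clock: 16.48
eef_pos: [374.0, -198.9, 142.4]
tcp_rot: [-3.14, 0.007, 2.87]
contact_force: [0.2, -0.4, 0.7]
opening: 0.999
grasp_force: 0.0
```

>>> send_rows --targets '[0, 0, 0, 0, 0, 0.125, 1, 0, 0, 0, 0, 0, 0.25, 1, 0, 0, 0, 0, 0, 0.375, 1, 0, 0, 0, 0, 0, 0.5, 1, 0, 0, 0, 0, 0, 0.625, 1, 0, 0, 0, 0, 0, 0.75, 1, 0, 0, 0, 0, 0, 0.875, 1, 0, 0, 0, 0, 0, 1.0, 1, 0, 0, 0, 0, 0, 1.125, 1, 0, 0, 0, 0, 0, 1.25, 1, 0, 0, 0, 0, 0, 1.375, 1, 0, 0, 0, 0, 0, 1.5, 1]'

```text
clock: 17.48
eef_pos: [371.4, -197.5, 137.9]
tcp_rot: [-3.141, -0.0, 1.364]
contact_force: [0.5, -0.4, -1.2]
opening: 1.0
grasp_force: 0.0
```

```bash
python3 go.py 371.9,-197.7,60,1.299
python3 - <<'E'
from h import *
from rig import cams
f=[cams.grab_frame(n) for n in("top","scene")]
for n,x in zip(("top3","scene3"),f): pickle.dump(x,open(n+".pkl","wb"))
W=[371.9,-197.7,7]
c=[tuple((proj(x,W)[0]-[40,30]).astype(int)) for x in f]; print(c)
cv2.imwrite("pics/g4.png",np.vstack([np.hstack([crop(x,*map(int,k)) for x,k in zip(f,c)]),np.hstack([crop(f[0],370,240),crop(f[1],130,255)])]))
E
```

```text
t 17.48 p [ 371.4 -197.5  137.9] [-3.141 -0.     1.364] q [-0.49  0.16  2.14  0.    0.84 -0.29] F [ 0.5 -0.4 -1.2] op 1.0 g 0.0
-> [-0.0001, 0.0006, 0.0779] [-0.001, -0.0, 0.065] rows 2.0
[(np.int64(330), np.int64(293)), (np.int64(110), np.int64(214))]
```

View pics/g4.png

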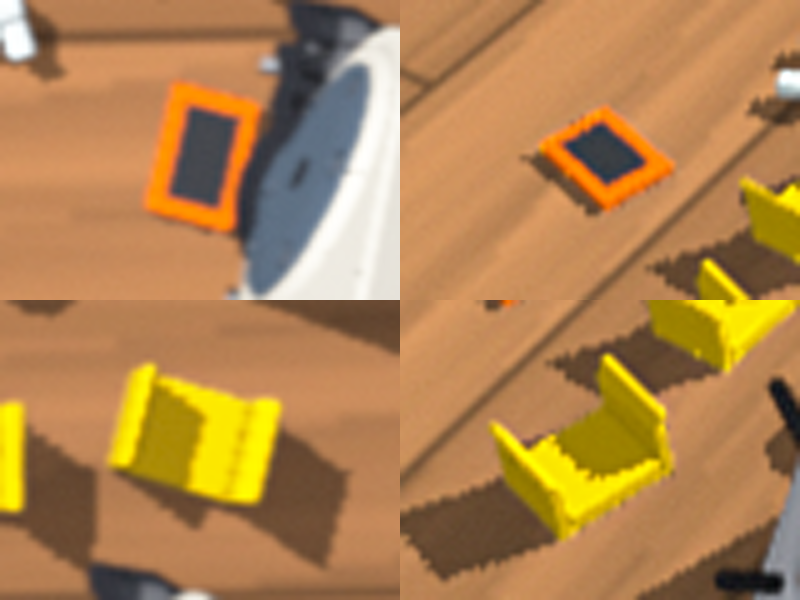

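The insert lies flat on the table with top-tile corners at (177,82), (263,102), (236,233) and (147,208), its yaw close to the cradle's. The cradle has not moved.

```bash
sed -n '1,/^S=/p' fit.py > fit3.py
cat >> fit3.py <<'E'
t,s=load("top3"),load("scene3")
Z=7
T3=[(t,330,293,177,82,(30,20,Z)),(t,330,293,263,102,(30,-20,Z)),(t,330,293,236,233,(-30,-20,Z)),(t,330,293,147,208,(-30,20,Z))]
S3=[(s,110,214,140,148,(-30,-20,Z)),(s,110,214,207,108,(-30,20,Z)),(s,110,214,274,168,(30,20,Z)),(s,110,214,208,210,(30,-20,Z))]
fit("insT",(372,-198,-.27),T3+T3[:1])
T0=t;t=s;fit("insS",(372,-198,-.27),S3);t=T0
C=[S(130,255,207,55,(-24,33,40)),S(130,255,92,123,(-24,-33,40)),S(130,255,168,237,(24,-33,0))]
C2=[S(130,255,207,55,(-24,33,40)),S(130,255,92,123,(-24,-33,40)),S(130,255,270,110,(24,33,40))]
t=s
fit("crS",(500,-286,-.27),C); fit("crS2",(500,-286,-.27),C2)
# orientation: floor edge / yellow mask blobs compare of both views
E
python3 fit3.py
```

```text
insT [ 3.7128e+02 -1.9876e+02 -2.6000e-01] top only [ 3.7132e+02 -1.9875e+02 -2.7000e-01]
[[0.1, -0.2], [-0.2, 0.2], [-0.3, -0.1], [0.4, 0.4], [0.1, -0.2]]
insS [ 3.7380e+02 -1.9864e+02 -2.7000e-01] top only [ 3.7380e+02 -1.9863e+02 -2.7000e-01]
[[-0.1, 0.1], [0.1, 0.4], [0.2, -0.1], [-0.2, -0.3]]
crS [ 4.9881e+02 -2.8277e+02 -2.3000e-01] top only [ 5.0004e+02 -2.8399e+02 -2.5000e-01]
[[0.3, -2.2], [-0.6, 0.1], [0.1, 0.4]]
crS2 [ 5.0008e+02 -2.8733e+02 -3.2000e-01] top only [ 5.0061e+02 -2.8703e+02 -3.0000e-01]
[[0.9, -0.6], [-1.5, 0.5], [0.0, -0.0]]
```

```bash
cat > sil.py <<'E'
from h import *
from scipy.optimize import minimize
import itertools
K=8
def mask(f,win):
    u,v,w,h=win; im=cv2.resize(f["color"][v:v+h,u:u+w],None,fx=K,fy=K,interpolation=cv2.INTER_CUBIC)
    hs=cv2.cvtColor(im,cv2.COLOR_BGR2HSV); m=cv2.inRange(hs,(22,170,60),(34,255,255))
    n,l,st,_=cv2.connectedComponentsWithStats(m); return (l==1+np.argmax(st[1:,4])).astype(np.uint8)
def rend(f,win,p):
    x,y,a,w,wb=p; m=np.zeros((win[3]*K,win[2]*K),np.uint8)
    def hull(P):
        P=np.array(P,float); W=np.c_[x+np.cos(a)*P[:,0]-np.sin(a)*P[:,1],y+np.sin(a)*P[:,0]+np.cos(a)*P[:,1],P[:,2]]
        q=((proj(f,W)-[win[0],win[1]]+.5)*K-.5)*16
        cv2.fillConvexPoly(m,cv2.convexHull(q.round().astype(np.int32)),1,cv2.LINE_8,4)
    hull(list(itertools.product((-24,24),(-24,24),(0,12))))
    for s in(1,-1): hull([(X,s*Y,Z) for X in(-24,24) for Y,Z in((24,0),(wb,0),(24,25),(w-4,40),(w,40))])
    return m
def run(fs,p0):
    ms=[(f,w,mask(f,w)) for f,w in fs]
    c=lambda p:sum(cv2.blur((rend(f,w,p)^m)*255,(1,1)).mean() for f,w,m in ms)
    r=minimize(c,p0,method="Nelder-Mead",options=dict(initial_simplex=np.array([p0]+[np.array(p0)+d for d in np.diag([4,4,.08,-3,-3])]),maxiter=600))
    return r.x.round(2),round(r.fun,2)
t,s=load("top0"),load("scene0"); wt,ws=(380,240,60,50),(140,255,50,60)
for p0 in((500,-286,-.27,33,33),(502,-284,-.24,32,30)):
    print("top",run([(t,wt)],p0),"scene",run([(s,ws)],p0),"both",run([(t,wt),(s,ws)],p0))
E
python3 sil.py
```

```text
top (array([ 5.0048e+02, -2.8890e+02, -3.0000e-01,  3.1250e+01,  3.0100e+01]), np.float64(1.28)) scene (array([ 4.9855e+02, -2.8681e+02, -3.2000e-01,  3.1260e+01,  2.9800e+01]), np.float64(3.46)) both (array([ 5.0043e+02, -2.8799e+02, -3.0000e-01,  3.1680e+01,  2.9070e+01]), np.float64(6.55))
top (array([ 5.0170e+02, -2.8561e+02, -3.2000e-01,  3.4800e+01,  2.6030e+01]), np.float64(1.72)) scene (array([ 4.9849e+02, -2.8670e+02, -3.2000e-01,  3.1260e+01,  2.9900e+01]), np.float64(3.48)) both (array([ 5.0047e+02, -2.8807e+02, -3.1000e-01,  3.1740e+01,  2.9290e+01]), np.float64(6.46))
```

>>> send_rows --targets '[0, 0.0005, 0.02, 0, 0, 0.065, 0.8, 0, 0.0005, 0.05, 0, 0, 0.065, 0.8, 0, 0.0005, 0.08, 0, 0, 0.065, 0.8, 0, 0.0005, 0.105, 0, 0, 0.065, 0.8, 0, 0.0005, 0.12, 0, 0, 0.065, 0.8, 0, 0.0005, 0.13, 0, 0, 0.065, 0.7, 0, 0.0005, 0.135, 0, 0, 0.065, 0.6, 0, 0.0005, 0.137, 0, 0, 0.065, 0.6, 0, 0.0005, 0.137, 0, 0, 0.065, 0.6]'

```text
clock: 18.33
eef_pos: [372.2, -197.8, 1.0]
tcp_rot: [-3.141, -0.0, 1.307]
contact_force: [-0.1, -0.1, -0.3]
opening: 0.799
grasp_force: 0.0
```

>>> send_rows --targets '[0, 0, 0.001, 0, 0, 0, 0.58, 0, 0, 0.002, 0, 0, 0, 0.58, 0, 0, 0.002, 0, 0, 0, 0.58]'

```text
clock: 18.58
eef_pos: [372.7, -198.0, -0.5]
tcp_rot: [3.141, 0.0, 1.305]
contact_force: [-0.6, -0.1, 0.1]
opening: 0.788
grasp_force: 0.0
```

```bash
python3 go.py 372,-198,-4,1.299
```

```text
t 18.58 p [ 372.7 -198.    -0.5] [3.141 0.    1.305] q [-0.49  0.44  2.21 -0.    0.48 -0.23] F [-0.6 -0.1  0.1] op 0.788 g 0.0
-> [-0.0002, -0.0007, 0.0035] [0.001, 0.0, 0.006] rows 1.0
```

>>> send_rows --targets '[0, 0, 0.001, 0, 0, 0.006, 0.58, 0, 0, 0.002, 0, 0, 0.006, 0.58, 0, 0, 0.003, 0, 0, 0.006, 0.58, 0, 0, 0.0035, 0, 0, 0.006, 0.58, 0, 0, 0.0035, 0, 0, 0.006, 0.58]'

```text
clock: 19.0
eef_pos: [372.2, -197.8, -4.5]
tcp_rot: [-3.141, -0.0, 1.299]
contact_force: [-0.8, -0.4, -0.1]
opening: 0.793
grasp_force: 0.0
```

>>> send_rows --targets '[0, 0, 0, 0, 0, 0, 0.52, 0, 0, 0, 0, 0, 0, 0.48, 0, 0, 0, 0, 0, 0, 0.44, 0, 0, 0, 0, 0, 0, 0.4, 0, 0, 0, 0, 0, 0, 0.3, 0, 0, 0, 0, 0, 0, -1, 0, 0, 0, 0, 0, 0, -1, 0, 0, 0, 0, 0, 0, -1]' --grip_force 30

```text
clock: 19.67
eef_pos: [372.2, -197.8, -4.2]
tcp_rot: [-3.141, -0.0, 1.299]
contact_force: [-2.0, -0.3, 7.4]
opening: 0.69
grasp_force: 30.7
```

```bash
python3 go.py 500,-287,100,1.27
```

```text
t 19.67 p [ 372.2 -197.8   -4.2] [-3.141 -0.     1.299] q [-0.49  0.45  2.22  0.    0.47 -0.22] F [-2.  -0.3  7.4] op 0.69 g 30.7
-> [-0.0516, 0.147, -0.1042] [-0.0, -0.0, 0.029] rows 5.0
```

>>> send_rows --targets '[0, 0, -0.002, 0, 0, 0, -1, 0, 0, -0.006, 0, 0, 0, -1, 0, 0, -0.015, 0, 0, 0, -1, 0, 0, -0.03, 0, 0, 0, -1, 0, 0, -0.05, 0, 0, 0, -1, 0, 0, -0.065, 0, 0, 0, -1, 0, 0, -0.07, 0, 0, 0, -1, 0, 0, -0.07, 0, 0, 0, -1]'

```text
clock: 20.33
eef_pos: [373.3, -198.3, 67.1]
tcp_rot: [3.138, 0.001, 1.299]
contact_force: [-0.2, -0.6, -0.7]
opening: 0.685
grasp_force: 32.8
```

>>> send_rows --targets '[-0.003, 0.01, 0, 0, 0, 0, -1, -0.009, 0.025, 0, 0, 0, 0.01, -1, -0.018, 0.05, 0, 0, 0, 0.02, -1, -0.027, 0.075, 0, 0, 0, 0.029, -1, -0.036, 0.1, 0, 0, 0, 0.029, -1, -0.045, 0.125, 0, 0, 0, 0.029, -1, -0.05, 0.14, 0, 0, 0, 0.029, -1, -0.0516, 0.147, 0, 0, 0, 0.029, -1, -0.0516, 0.147, 0, 0, 0, 0.029, -1, -0.0516, 0.147, 0, 0, 0, 0.029, -1]'

```text
clock: 21.17
eef_pos: [499.1, -286.4, 64.4]
tcp_rot: [-3.139, -0.001, 1.27]
contact_force: [-0.9, 0.2, -0.8]
opening: 0.69
grasp_force: 32.8
```

```bash
python3 go.py 500.5,-287.3,45,1.27
python3 - <<'E'
from h import *
from rig import cams
f=[cams.grab_frame(n) for n in("top","scene")]
for n,x in zip(("top4","scene4"),f): pickle.dump(x,open(n+".pkl","wb"))
cv2.imwrite("pics/g5.png",np.hstack([crop(f[0],370,235),crop(f[1],130,245)]))
E
```

```text
t 21.17 p [ 499.1 -286.4   64.4] [-3.139e+00 -1.000e-03  1.270e+00] q [-0.52  0.49  1.86  0.    0.79 -0.22] F [-0.9  0.2 -0.8] op 0.69 g 32.8
-> [-0.0005, 0.0017, 0.0194] [-0.002, -0.001, -0.0] rows 1.0
```

View pics/g5.png

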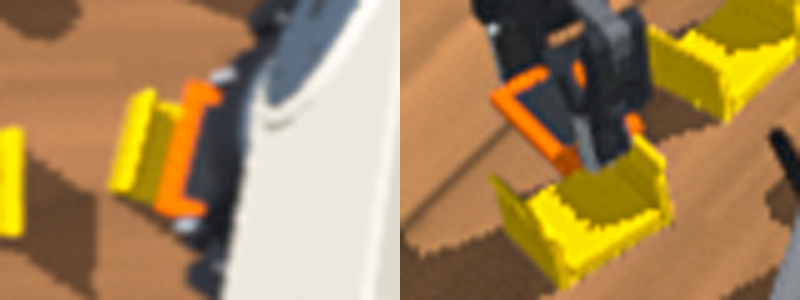

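The insert hangs above the cradle, with its left edge in the top tile from (192,83) to (160,213), parallel to the rail. I'll centre it and lower.

>>> send_rows --targets '[-0.0005, 0.0012, 0.003, 0, 0, 0, -1, -0.0005, 0.0012, 0.01, 0, 0, 0, -1, -0.0005, 0.0012, 0.018, 0, 0, 0, -1, -0.0005, 0.0012, 0.025, 0, 0, 0, -1, -0.0005, 0.0012, 0.03, 0, 0, 0, -1, -0.0005, 0.0012, 0.035, 0, 0, 0, -1, -0.0005, 0.0012, 0.038, 0, 0, 0, -1, -0.0005, 0.0012, 0.04, 0, 0, 0, -1, -0.0005, 0.0012, 0.04, 0, 0, 0, -1]'

```text
clock: 22.02
eef_pos: [500.9, -287.7, 25.1]
tcp_rot: [-3.141, -0.0, 1.27]
contact_force: [-0.7, -0.2, -1.0]
opening: 0.694
grasp_force: 32.8
```

```bash
python3 go.py 500.5,-287.3,8,1.27
python3 - <<'E'
from h import *
from rig import cams
f=[cams.grab_frame(n) for n in("top","scene")]
for n,x in zip(("top5","scene5"),f): pickle.dump(x,open(n+".pkl","wb"))
cv2.imwrite("pics/g6.png",np.hstack([crop(f[0],380,243,8,50,55),crop(f[1],140,255,8,50,55)]))
E
```

```text
t 22.02 p [ 500.9 -287.7   25.1] [-3.141 -0.     1.27 ] q [-0.52  0.55  1.87  0.    0.72 -0.22] F [-0.7 -0.2 -1. ] op 0.694 g 32.8
-> [0.0003, -0.0005, 0.0171] [-0.001, -0.0, -0.0] rows 1.0
```

View pics/g6.png

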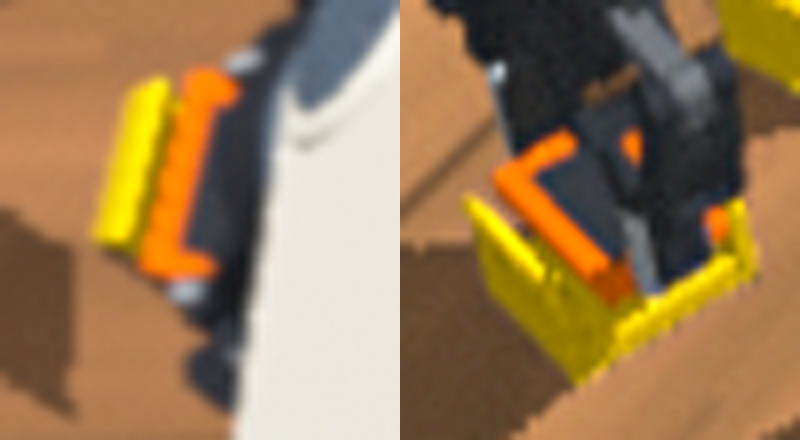

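The insert sits between the rails with a visible gap on each side. Lowering the last bit gently.

>>> send_rows --targets '[0.0001, -0.0005, 0.003, 0, 0, -0.01, -1, 0.0001, -0.0005, 0.006, 0, 0, -0.01, -1, 0.0001, -0.0005, 0.009, 0, 0, 0, -1, 0.0001, -0.0005, 0.012, 0, 0, 0, -1, 0.0001, -0.0005, 0.014, 0, 0, 0, -1, 0.0001, -0.0005, 0.0145, 0, 0, 0, -1, 0.0001, -0.0005, 0.0145, 0, 0, 0, -1]'

```text
clock: 22.7
eef_pos: [500.5, -287.5, 10.8]
tcp_rot: [-3.141, -0.0, 1.27]
contact_force: [-0.0, -1.6, -0.4]
opening: 0.686
grasp_force: 32.8
```

>>> send_rows --targets '[0, 0, 0.0005, 0, 0, 0, -1, 0, 0, 0.001, 0, 0, 0, -1, 0, 0, 0.001, 0, 0, 0, -1]'

```text
clock: 22.95
eef_pos: [500.7, -287.6, 10.1]
tcp_rot: [3.141, -0.0, 1.27]
contact_force: [0.4, 0.7, -0.5]
opening: 0.686
grasp_force: 32.8
```

>>> send_rows --targets '[0, 0, 0.0005, 0, 0, 0, -1, 0, 0, 0.001, 0, 0, 0, -1, 0, 0, 0.001, 0, 0, 0, -1]'

```text
clock: 23.2
eef_pos: [500.6, -287.6, 9.1]
tcp_rot: [3.142, -0.0, 1.27]
contact_force: [1.3, 0.0, -0.6]
opening: 0.689
grasp_force: 32.8
```

>>> send_rows --targets '[0, 0, 0.0005, 0, 0, 0, -1, 0, 0, 0.001, 0, 0, 0, -1, 0, 0, 0.001, 0, 0, 0, -1]'

```text
clock: 23.45
eef_pos: [500.6, -287.6, 8.0]
tcp_rot: [3.142, -0.0, 1.27]
contact_force: [-0.4, 0.7, -0.1]
opening: 0.688
grasp_force: 32.8
```

>>> send_rows --targets '[0, 0, 0.0004, 0, 0, 0, -1, 0, 0, 0.0007, 0, 0, 0, -1, 0, 0, 0.0007, 0, 0, 0, -1]'

```text
clock: 23.7
eef_pos: [500.6, -287.6, 7.9]
tcp_rot: [-3.142, -0.0, 1.27]
contact_force: [-2.1, 1.4, 8.0]
opening: 0.691
grasp_force: 33.6
```

Contact came at the predicted floor height. Releasing and backing off.

>>> send_rows --targets '[0, 0, -0.0003, 0, 0, 0, 0.42, 0, 0, -0.0003, 0, 0, 0, 0.46, 0, 0, -0.0003, 0, 0, 0, 0.55, 0, 0, -0.0003, 0, 0, 0, 0.65, 0, 0, -0.0003, 0, 0, 0, 0.7, 0, 0, -0.01, 0, 0, 0, 0.7, 0, 0, -0.03, 0, 0, 0, 0.7, 0, 0, -0.06, 0, 0, 0, 0.7, 0, 0, -0.09, 0, 0, 0, 0.7, 0, 0, -0.12, 0, 0, 0, 0.7, 0, 0, -0.15, 0, 0, 0, 0.7, 0, 0, -0.17, 0, 0, 0, 0.7]'

```text
clock: 24.7
eef_pos: [501.4, -288.0, 181.2]
tcp_rot: [3.138, 0.001, 1.27]
contact_force: [2.0, -0.4, -0.2]
opening: 0.849
grasp_force: 0.0
```

```bash
python3 go.py 350,100,180,1.27
```

```text
t 24.7 p [ 501.4 -288.   181.2] [3.138e+00 1.000e-03 1.270e+00] q [-0.52  0.33  1.79  0.    1.02 -0.22] F [ 2.  -0.4 -0.2] op 0.849 g 0.0
-> [0.3257, -0.2596, 0.0001] [0.003, 0.001, -0.0] rows 10.0
```

>>> send_rows --targets '[0.016, -0.013, 0, 0, 0, 0, 0.7, 0.045, -0.036, 0, 0, 0, 0, 0.7, 0.075, -0.06, 0, 0, 0, 0, 0.7, 0.105, -0.084, 0, 0, 0, 0, 0.7, 0.135, -0.108, 0, 0, 0, 0, 0.7, 0.165, -0.132, 0, 0, 0, 0, 0.7, 0.195, -0.155, 0, 0, 0, 0, 0.7, 0.225, -0.179, 0, 0, 0, 0, 0.7, 0.255, -0.203, 0, 0, 0, 0, 0.7, 0.285, -0.227, 0, 0, 0, 0, 0.7, 0.315, -0.251, 0, 0, 0, 0, 0.7, 0.325, -0.259, 0, 0, 0, 0, 0.7]'

```text
clock: 25.7
eef_pos: [347.6, 102.5, 178.0]
tcp_rot: [-3.141, -0.001, 1.271]
contact_force: [-0.2, 0.0, -0.9]
opening: 0.851
grasp_force: 0.0
```

Run:
```python
from h import *
from rig import cams
f=[cams.grab_frame(n) for n in("top","scene")]
for n,x in zip(("top6","scene6"),f): pickle.dump(x,open(n+".pkl","wb"))
small=lambda x: cv2.resize(x["color"],(400,300),interpolation=cv2.INTER_AREA)
cv2.imwrite("pics/g7.png",np.vstack([np.hstack([crop(f[0],385,245,8,50,37)[:296],crop(f[1],140,263,8,50,37)[:296]]),np.hstack([small(x) for x in f])]))
```

```text
(no output)
```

View pics/g7.png

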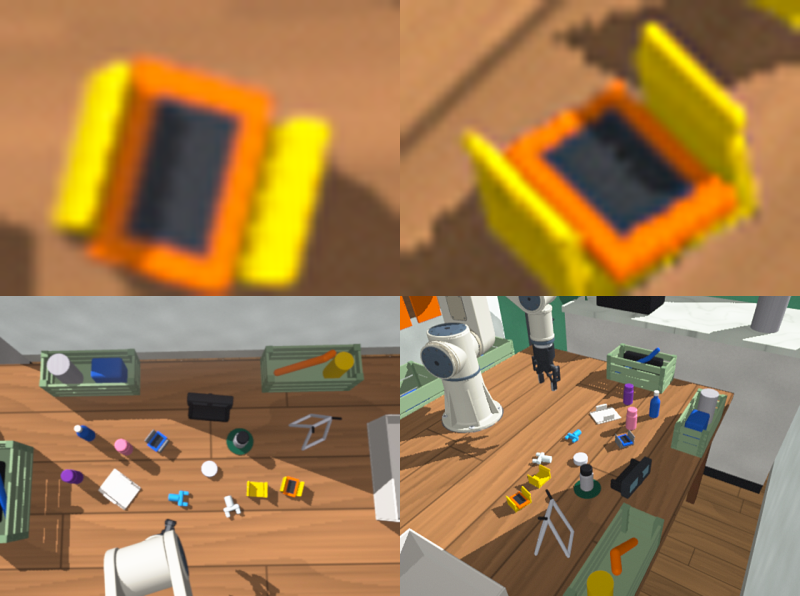

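The insert lies flat between the rails. The canister is on the coaster and nothing else has moved. Checking the centring numerically in the same camera:

```bash
sed -n '1,/^S=/p' fit.py | sed 's#/5-.5#/8-.5#g' > fit4.py
cat >> fit4.py <<'E'
def both(T,u,v,pts,Z): return [(T,u,v,*q,(*m,Z)) for q,m in zip(pts,((30,20),(30,-20),(-30,-20),(-30,20)))]
t=load("top6"); a=fit("insert top",(500,-288,-.3),both(t,385,245,[(137,57),(273,95),(237,292),(92,257)],19))
t=load("scene6"); b=fit("insert scene",(500,-288,-.3),both(t,140,263,[(338,185),(222,280),(98,148),(218,80)],19))
E
python3 fit4.py
cat > sil2.py <<'E'
exec(open("sil.py").read().split("t,s=load")[0])
t,s=load("top0"),load("scene0"); wt,ws=(380,240,60,50),(140,255,50,60)
for a in(-.26,-.30,-.33):
  for x in(498,501,504): print(a,x,"top",*run([(t,wt)],(x,-288.,a,31,30)),"scene",*run([(s,ws)],(x,-287.,a,31,30)))
E
python3 sil2.py
```

```text
insert top [ 5.0095e+02 -2.8798e+02 -2.7000e-01] top only [ 5.0088e+02 -2.8816e+02 -2.6000e-01]
[[0.1, 0.0], [0.0, -0.5], [-0.8, 0.2], [0.3, 0.2]]
insert scene [ 4.9970e+02 -2.8584e+02 -2.7000e-01] top only [ 5.0003e+02 -2.8624e+02 -2.8000e-01]
[[0.2, 0.6], [-0.2, -1.4], [0.1, 0.5], [-0.1, -0.3]]
-0.26 498 top [ 5.0060e+02 -2.8892e+02 -3.0000e-01  3.1310e+01  3.0020e+01] 1.28 scene [ 4.9853e+02 -2.8690e+02 -3.2000e-01  3.1350e+01  2.9470e+01] 3.52
-0.26 501 top [ 5.0077e+02 -2.8808e+02 -3.0000e-01  3.2070e+01  2.9160e+01] 1.28 scene [ 4.9839e+02 -2.8668e+02 -3.2000e-01  3.1230e+01  2.9790e+01] 3.47
-0.26 504 top [ 5.0099e+02 -2.8763e+02 -3.1000e-01  3.2680e+01  2.8670e+01] 1.33 scene [ 4.9849e+02 -2.8665e+02 -3.2000e-01  3.1150e+01  3.0070e+01] 3.47
-0.3 498 top [ 5.0068e+02 -2.8846e+02 -3.0000e-01  3.1540e+01  2.9580e+01] 1.26 scene [ 4.9841e+02 -2.8678e+02 -3.1000e-01  3.1150e+01  2.9800e+01] 3.55
-0.3 501 top [ 5.0078e+02 -2.8807e+02 -3.0000e-01  3.2190e+01  2.9170e+01] 1.26 scene [ 4.9861e+02 -2.8639e+02 -3.1000e-01  3.1060e+01  3.0140e+01] 3.6
-0.3 504 top [ 5.0074e+02 -2.8837e+02 -3.0000e-01  3.1770e+01  2.9520e+01] 1.26 scene [ 4.9853e+02 -2.8679e+02 -3.2000e-01  3.1100e+01  2.9510e+01] 3.56
-0.33 498 top [ 5.0069e+02 -2.8853e+02 -3.1000e-01  3.1730e+01  2.9750e+01] 1.27 scene [ 4.9839e+02 -2.8664e+02 -3.2000e-01  3.1350e+01  2.9910e+01] 3.45
-0.33 501 top [ 5.0064e+02 -2.8864e+02 -3.0000e-01  3.1530e+01  2.9750e+01] 1.25 scene [ 4.9882e+02 -2.8676e+02 -3.2000e-01  3.1050e+01  2.9680e+01] 3.51
-0.33 504 top [ 5.0071e+02 -2.8820e+02 -3.0000e-01  3.1980e+01  2.9330e+01] 1.27 scene [ 4.9845e+02 -2.8673e+02 -3.1000e-01  3.1110e+01  2.9540e+01] 3.58
```

Both views put the insert within about 1 to 1.5 mm of the cradle's centre, and it lies flat on the floor. Handing in.

```bash
python3 -c "
from rig import r
print(r.sign_off())"
```

```text
the job is handed in; nothing more can be done
None
```

The job is handed in at about 26 s on the robot clock: the canister stands upright on the green coaster, and the insert lies flat in the right-hand yellow cradle, about 1–1.5 mm from centre by the camera fits. It was set down on the bare table and regripped on the way, and the last pictures show nothing else moved.

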